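# Finish the small-parts shelf in the red carton's bay

## Robot

A 6-joint arm with a two-finger parallel gripper is mounted at the origin on the work surface. World frame = base frame: x ahead of the robot, y to its left, z up, the work surface at z = 0. Lengths are in mm, angles in rad, forces in N, time in s.
With the tool pointing down it reaches from about 275 to 1000 mm from the base axis. Payload 8.4 kg.
Tool frame: the origin (TCP) lies on the centre line of the jaws, within the pads' length; the fingertips stand r.tip_reach ahead of it and the grasp point (between the pads) lies 3 mm ahead of it (r.tip_reach is the distance from the TCP to the fingertips, in mm); z points along the fingers, y is the direction in which the jaws open and shut (so a half turn about z gives the same grasp; the last joint's range is limited). The gripper opens to 85 mm and grips with 20 to 120 N. Pads are 22 mm wide; open, the fingers measure 114 mm over their backs; the gripper's body (76 mm by 85 mm) begins 54 mm behind the grasp point. The pads swing forward as they close: fully open they stand 13 mm farther back than shut.
Start: joints at [-1.334, 0.353, 1.633, -0, 1.155, -0.002], TCP at [147.834, -607.267, 228.181] pointing down, gripper open.
Joint ranges: [-2.63, 2.63], [-0.92, 2.1], [0.06, 2.66], [-1.3, 4.44], [0, 2.69], [-3.02, 3.02]. Speed limits (rad/s): [2.22, 2.22, 2.79, 3.14, 3.14, 3.14].

## Interface

Orientations are given as [roll, pitch, yaw] about the fixed x, y, z axes, in that order (R = Rz(yaw) Ry(pitch) Rx(roll)).
In Python, from rig import sense, optics, r, nets gives the robot as it stands. The module is installed in compiled form; this text tells all that it offers.
- The arm moves only by the tool carry_out, never from a script. Its argument "increments" is a list that holds one entry, the list of rows, each a list of 6 numbers: the shift along the tool's x, y, z normalised to -1 to 1, where 1 is 40 cm, then the turn, a rotation vector about the tool's x, y, z normalised to -1 to 1, where 1 is 60 degrees. A call has 1 to 5 rows; each row is the pose to reach, as a shift and turn from the pose commanded when the call began, along the tool's axes at that moment; what a row does not reach only later rows make up. A row lasts 1/12 s, in which the tool goes at most 41.7 mm and 7.16 degrees, less where a joint would pass 70% of its speed; a pose out of reach is approached as far as the arm can. A call with a number of a shift or a turn outside -1 to 1 is refused whole. A call with a gripper value outside its range is refused whole. "hand" is the closure, from 0 (fully open) to 1 (shut), set as the call begins (left out, the last holds). The fingers move at their own pace and stop on an object; "squeeze" is the grip in N (left out, the last holds). Time passes only in rows, so rows that repeat a pose let the fingers close. It gives the time, the measured TCP pose, the force and the opening at its end, in the units of the state.
- sense(): the state, without advancing time (a new reading comes with each control period).
- optics.grab_frame(name): name is "side" or "top" or "wrist"; returns a dict with "img" (384x512x3 uint8, red, green, blue), "range_z" (384x512 float32, mm along the optical axis (not along the pixel's ray), 0 where there is no reading), "fov_y" (degrees; the focal length in pixels is half the picture's height over the tangent of half this angle, whatever the lens; pixels are square), "cx", "cy" (the principal point, pixels), "R" (3x3) and "t" (3): a world point X has camera coordinates R X + t. Camera axes: x right, y down, z forward; pixel columns grow to the right and rows downward; lengths in mm; the calibration is good to about 2 mm. A picture is of the moment at which its call begins.
- r.sign_off(): hands the job in, once; it reports no verdict.
Trained networks look in the newest picture that a camera, given by its name, has taken for a name from the list of things; names that differ only in an ending like _2 or _b are one class to them, and where a whole thing is asked for, a point or a joint stands for the part that bears it (a point fixed in the world has none). Each returns a list of dicts, best first, with "confidence" (0 to 1); they miss things now and then, are a little off and sometimes report something else, mostly with a low value. They report only what shows in the picture. A call takes as long as a camera call. They do not tell look-alikes from the thing itself.
- nets.trace(target, camera): "mask" (384x512 bool, what is visible of it).
- nets.tip_of(target, camera): "point" ([x, y, z] in mm, in world coordinates, good to about 4 mm: a listed point, or the origin of a listed thing).
The state is a dict: "clock": time; "qpos": joint angles; "qvel": joint speeds; "joint_efforts": joint torques, N m; "eef_pos": TCP position; "tcp_rot": TCP orientation; "contact_force": force on the tool from outside, world axes, zero at the start; "wrist_torque": the same for the moment, N m; "opening": opening from 0.0 (shut) to 1.0 (fully open).
Only numpy, scipy, OpenCV 4.12 (cv2) and the standard library are available. Lean on these libraries where they do the work, as an engineer would, in place of code of your own. Each camera call takes 0.05 s, during which the arm holds its last target.

## Task

On the slotted counter rack, find the bay where the red carton stands: one of its two posts has a grey bracket, the other is bare. Hook the orange bracket onto that bare post at the same level as that grey bracket, push it down until it is locked fully home and let go; then lay the blue tray level across these two brackets, centred between the two posts with its back edge close to them, and let go. Leave all the cartons where they are.

Things in the scene. Friction and masses are not known exactly. Their poses are not given: they have to be found in the camera images.
- rack: Fixed white rack: five slotted posts in a row, 40 mm wide, 326 high. Origin on the bench at the centre post's front face; x points away from the robot through the posts, y along the row to the robot's left. Posts at y = 0, +160, -160, +320, -320 mm; those at +160 and -160 are bare, the others carry a grey bracket each. Front plate 5 mm thick, open behind for 25 mm; only brackets stand before it.
- slots (a point): Lower edge of the centre post's lowest slot, on the front face, 57 mm above the bench. Every post has four slots on its middle line, 12 mm wide, 36 mm high, lower edges 57, 117, 177 and 237 mm above the bench. A bracket uses two neighbouring slots: low, middle or high level.
- bare_left (a point): Point of the bare post left (+y) of the centre: on its front face (towards the robot), middle of its width, at bench height. Axes as rack.
- bare_right (a point): Point of the bare post right (-y) of the centre: on its front face (towards the robot), middle of its width, at bench height. Axes as rack.
- mate_low: Fixed grey bracket locked home at the low level (underside 45 mm above the bench) on the left end, centre or right end post, drawn anew each time: one mate on each of these three posts. Same shape, size, origin and axes as spare.
- mate_mid: Fixed grey bracket locked home at the middle level (underside 105 mm above the bench) on the left end, centre or right end post, drawn anew each time: one mate on each of these three posts. Same shape, size, origin and axes as spare.
- mate_high: Fixed grey bracket locked home at the high level (underside 165 mm above the bench) on the left end, centre or right end post, drawn anew each time: one mate on each of these three posts. Same shape, size, origin and axes as spare.
- spare: Loose orange bracket, 0.2 to 0.33 kg, standing upright: 18 mm thick (y), 150 long (x), flat top 90 mm above the underside, full height from x = -25 to +75 mm, only the upper 45 mm (and a brace) beyond. Origin: on the underside, mid thickness, 75 mm from the rear face; x points to the rear face, which has the tabs and goes against the post. Grip the top across y.
- spare_tab (a point): Rear tip of the spare's upper tab, 11.5 mm behind the rear face. Two tabs, 6 mm thick: necks 14 mm high, lower edges 12 and 72 mm above the underside; each ends in a hook 5 mm thick reaching 12 mm below its neck, leaving a 6.5 mm gap for the plate.
- spare_rear (a point): Foot of the spare's rear face, mid thickness. To fit: hold the underside 17 (12 to 22) mm above home height, square to the post, move the tabs straight in till this face meets the post, push down till the necks sit on the slots' lower edges. Home: origin 75 mm before the post's face, at the mate's height. It may drop home by itself or stick until pushed; let go, it droops by up to 0.03 rad.
- tray: Loose blue tray, 0.28 to 0.46 kg, 120 mm (x) by 200 mm (y), rim 18 mm high, floor and rim 4 mm thick, flat underneath. A rib 12 mm thick runs along x through its middle, top 50 mm above the underside: grip it across y. Origin: centre of underside. In the end it lies on the brackets' tops, long side along the row, centre 75 mm before the posts' faces.
- red_carton: Red product carton with a dark band, 55 x 60 x 50 mm high, standing on the bench in one of the four bays (drawn anew each time), midway between its two posts within 10 mm, about 30 mm in front of the posts. Origin: centre of underside. Loose bystander.
- yellow_carton: Yellow product carton with a dark band, 55 x 60 x 50 mm high, standing on the bench in one of the four bays (drawn anew each time), midway between its two posts within 10 mm, about 30 mm in front of the posts. Origin: centre of underside. Loose bystander.
- brown_carton: Brown product carton with a dark band, 55 x 60 x 50 mm high, standing on the bench in one of the four bays (drawn anew each time), midway between its two posts within 10 mm, about 30 mm in front of the posts. Origin: centre of underside. Loose bystander.
- white_carton: White product carton with a dark band, 55 x 60 x 50 mm high, standing on the bench in one of the four bays (drawn anew each time), midway between its two posts within 10 mm, about 30 mm in front of the posts. Origin: centre of underside. Loose bystander.
Mind the look-alikes: they are no part of the job. What is meant by the spare is not pink, and is the larger of those in its own colour.

How it is judged:
By the outcome, as a careful person would: the job done as asked, in the order asked, and still so for the second after the job is handed in, with the robot touching nothing.
It also fails if it takes over 67 s, if anything falls off the work surface, if the arm or the gripper's body presses on something with over 40 N, if the wrist force passes 120 N, or if a joint passes its speed limit or range.

## Working session

There is one attempt and no reset: what is moved stays moved. The work goes in short steps, Python scripts to look and compute and a tool call to move; the robot and the scene stay as the last step left them, time stands still between calls to the robot, and variables do not carry over. Pictures are saved under pics/ and viewed, and the job is handed in when it is done.

Besides the shell and the picture viewer there is one more tool, called by a JSON object that holds its "op" and its "data". carry_out: Moves the arm, as the interface text tells. Its arguments: {"type":"object","properties":{"increments":{"type":"array","items":{"type":"array","items":{"type":"array","items":{"type":"number","minimum":-1,"maximum":1}}}},"hand":{"type":"number"},"squeeze":{"type":"number"}},"required":["increments"]}

```bash
ls; mkdir -p pics; python3 - <<'E'
from rig import sense, optics, r, nets
import cv2
s=sense(); print(s, r.tip_reach)
for n in ["side","top","wrist"]:
    f=optics.grab_frame(n); cv2.imwrite(f"pics/{n}0.png",f["img"][:,:,::-1]); print(n,f["fov_y"],f["cx"],f["cy"],f["R"].round(3).tolist(),f["t"].round(1))
print(sense()["clock"])
E
```

```text
pics
{'clock': 0.0, 'qpos': array([-1.33439843e+00,  3.53615067e-01,  1.63414560e+00,  2.26737891e-05,
        1.15521452e+00, -2.43502350e-03]), 'qvel': array([ 1.28189638e-03,  3.29203648e-04, -8.04809374e-04, -1.09465031e-03,
       -2.36532609e-06,  1.74500134e-03]), 'joint_efforts': array([-1.32578898e-03, -6.05252910e+01, -3.42063010e+01, -1.93603682e-04,
        9.69224959e-03,  8.22156653e-05]), 'eef_pos': array([ 147.72642885, -606.78614947,  227.47744835]), 'tcp_rot': array([-3.14021018e+00, -2.40975725e-05,  2.38823740e-01]), 'contact_force': array([-0.1262599 ,  0.55987222, -0.72059667]), 'wrist_torque': array([-0.03659739,  0.04390719,  0.00635056]), 'opening': 1.0010578273545192} 22.0
side 45.08612779814462 257.289217178247 195.0844258971007 [[-0.94, -0.341, -0.012], [-0.256, 0.727, -0.637], [0.226, -0.596, -0.771]] [ 470.6  190.5 1188.8]
top 44.13191092576358 249.26782687094365 192.73860645349876 [[-0.007, -1.0, 0.011], [-0.99, 0.005, -0.143], [0.143, -0.012, -0.99]] [   3.3  508.  1304.8]
wrist 64.18934902214511 255.59970974627484 186.32282381725048 [[0.235, -0.972, -0.001], [-0.925, -0.224, 0.306], [-0.298, -0.071, -0.952]] [-624.5  -38.5  381.9]
0.15
```

View pics/side0.png

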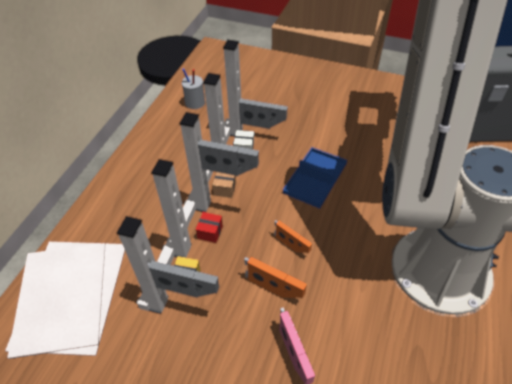

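View pics/top0.png

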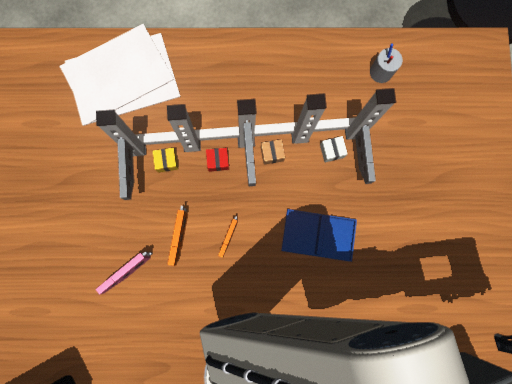

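View pics/wrist0.png

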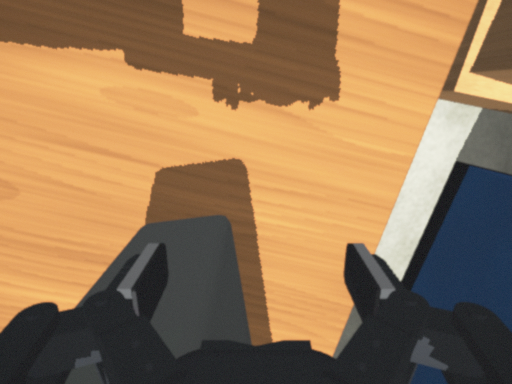

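The side and top pictures show the red carton at top (217,158), between the bare post top (180,125) and the centre post (247,120), which has a grey bracket. The large orange bracket is at top (178,234) and the smaller look-alike at (229,235). The tray is at (319,233). Next I'll measure them.

```bash
cat > h.py <<'E'
import numpy as np, cv2
from rig import sense, optics, r, nets
def cloud(f):
    h,w=f["range_z"].shape; fl=h/2/np.tan(np.radians(f["fov_y"]/2))
    v,u=np.mgrid[:h,:w]; z=f["range_z"]
    c=np.stack([(u-f["cx"])/fl*z,(v-f["cy"])/fl*z,z],-1)
    P=(c-f["t"])@f["R"]
    P[z<=0]=np.nan
    return P
def proj(f,X):
    h=384; fl=h/2/np.tan(np.radians(f["fov_y"]/2)); c=np.atleast_2d(X)@f["R"].T+f["t"]
    return np.stack([c[:,0]/c[:,2]*fl+f["cx"],c[:,1]/c[:,2]*fl+f["cy"]],-1)
E
python3 - <<'E'
from h import *
F={n:optics.grab_frame(n) for n in ["side","top"]}
np.savez("f0.npz",**{n+"_"+k:v for n in F for k,v in F[n].items()})
for n in F:
    P=cloud(F[n])
    print(n,"bench z",np.nanmedian(P[...,2][np.abs(P[...,2])<15]))
    for t in ["spare","spare_tab","spare_rear","tray","red_carton","rack","slots","bare_left","mate_low","mate_mid","mate_high"]:
        d=nets.tip_of(t,n); m=nets.trace(t,n)
        print(n,t,[(np.round(x["point"],0).tolist(),round(x["confidence"],2)) for x in d[:4]],
          [(np.round(np.nanmedian(P[x["mask"]],0)).tolist(),int(x["mask"].sum()),round(x["confidence"],2)) for x in m[:4] if x["mask"].any()])
print(sense()["clock"])
E
```

```text
side bench z 0.42306896362684726
side spare [([377.0, 199.0, -1.0], 0.88), ([378.0, 61.0, 0.0], 0.67), ([286.0, 349.0, -2.0], 0.65)] [([382.0, 67.0, 48.0], 636, 0.95), ([384.0, 206.0, 67.0], 1436, 0.76), ([285.0, 354.0, 88.0], 1098, 0.72)]
side spare_tab [([460.0, 181.0, 78.0], 0.98), ([438.0, 35.0, 55.0], 0.82), ([342.0, 276.0, 76.0], 0.78)] [([284.0, 355.0, 88.0], 1070, 0.95), ([383.0, 67.0, 50.0], 577, 0.71), ([384.0, 206.0, 68.0], 1429, 0.66)]
side spare_rear [([332.0, 287.0, 2.0], 0.96), ([435.0, 42.0, -1.0], 0.86), ([455.0, 187.0, -1.0], 0.62)] [([286.0, 353.0, 88.0], 1044, 0.89), ([383.0, 67.0, 49.0], 628, 0.86), ([383.0, 206.0, 69.0], 1380, 0.84), ([549.0, 330.0, 176.0], 1624, 0.64)]
side tray [([388.0, -199.0, 2.0], 0.6), ([461.0, 185.0, 76.0], 0.58), ([648.0, 9.0, 58.0], 0.34)] [([386.0, -185.0, 6.0], 2250, 0.79)]
side red_carton [([607.0, 98.0, -0.0], 0.77)] [([600.0, 107.0, 48.0], 689, 0.88)]
side rack [([648.0, 6.0, -3.0], 0.82)] [([654.0, 149.0, 198.0], 8969, 0.87)]
side slots [([651.0, 8.0, 60.0], 0.92), ([571.0, 3.0, 165.0], 0.66)] [([655.0, 88.0, 196.0], 9183, 0.56)]
[... 1232 characters left out ...]
[606.0, 94.0, -2.0], 0.93)] [([603.0, 91.0, 51.0], 467, 0.72)]
top rack [([649.0, 5.0, 5.0], 0.56), ([598.0, -317.0, 50.0], 0.35)] [([670.0, 5.0, 172.0], 6620, 0.72), ([389.0, -194.0, 6.0], 2946, 0.36)]
top slots [([648.0, 10.0, 56.0], 0.64), ([634.0, -244.0, 2.0], 0.26)] []
top bare_left [([633.0, 164.0, 4.0], 0.81), ([607.0, 94.0, -2.0], 0.17)] [([669.0, 8.0, 175.0], 6519, 0.93)]
top mate_low [] [([602.0, -311.0, 131.0], 779, 0.6), ([669.0, 8.0, 176.0], 6522, 0.44)]
top mate_mid [([549.0, 322.0, 107.0], 0.85), ([635.0, -243.0, -3.0], 0.27)] [([552.0, 315.0, 192.0], 822, 0.69)]
top mate_high [([571.0, -1.0, 164.0], 0.98), ([461.0, 187.0, 78.0], 0.66)] [([572.0, 3.0, 256.0], 507, 0.76)]
2.45
```

```bash
python3 - <<'E'
from h import *
D=np.load("f0.npz"); F={n:{k:D[n+"_"+k] for k in ["img","range_z","fov_y","cx","cy","R","t"]} for n in ["side","top"]}
P={n:cloud(F[n]) for n in F}
def rect(Q,name):
    (c,(w,h),a)=cv2.minAreaRect(Q[:,:2].astype(np.float32))
    if w<h: a+=90; w,h=h,w
    mu=Q[:,:2].mean(0); U,S,V=np.linalg.svd(Q[:,:2]-mu); v=V[0]
    print(name,len(Q),"c",np.round(c,1),"wh",round(w,1),round(h,1),"ang",round(a,2),"pca",np.round(np.degrees(np.arctan2(v[1],v[0]))%180,2),"mean",mu.round(1),"z",np.median(Q[:,2]).round(1))
for n in F:
    X=P[n].reshape(-1,3); hsv=cv2.cvtColor(F[n]["img"],cv2.COLOR_RGB2HSV).reshape(-1,3)
    def sel(x0,x1,y0,y1,z0,z1,m=None):
        k=(X[:,0]>x0)&(X[:,0]<x1)&(X[:,1]>y0)&(X[:,1]<y1)&(X[:,2]>z0)&(X[:,2]<z1)
        if m is not None: k&=m
        return X[k]
    print(n)
    rect(sel(290,480,150,240,84,96),"spare top")
    rect(sel(290,480,150,240,70,100),"spare top+tab")
    rect(sel(300,480,20,110,60,75),"small")
    rect(sel(450,690,280,380,188,204),"mate mid top")
    rect(sel(480,690,-30,35,248,264),"mate hi top")
    rect(sel(500,690,-360,-280,128,142),"mate low top")
    blue=(hsv[:,0]>95)&(hsv[:,0]<130)&(hsv[:,1]>120)
    rect(sel(280,500,-330,-80,-10,70,blue),"tray all")
    rect(sel(280,500,-330,-80,40,60,blue),"rib top")
    rect(sel(280,500,-330,-80,13,25,blue),"rim top")
    rect(sel(280,500,-330,-80,-5,10,blue),"floor")
    rect(sel(560,650,60,130,44,56),"red")
    for yy in (-320,-160,0,160,320):
        # posts top caps
        x=648-0.0755*yy; rect(sel(x-30,x+60,yy-25,yy+35,318,335),"cap%d"%yy)
E
```

```text
side
spare top 500 c [385.  200.8] wh 161.4 20.9 ang 170.18 pca 170.07 mean [378.9 202.6] z 89.9
spare top+tab 679 c [384.9 200.8] wh 161.5 20.9 ang 170.18 pca 170.16 mean [379.2 204.3] z 88.9
small 225 c [381.4  62.6] wh 116.9 15.8 ang 158.74 pca 157.98 mean [377.4  65.2] z 65.4
mate mid top 712 c [564.3 319.9] wh 182.0 41.2 ang 8.77 pca 6.51 mean [556.5 326.2] z 194.8
mate hi top 523 c [586.3  11.1] wh 179.2 42.9 ang 0.91 pca 7.13 mean [585.1   9.2] z 254.7
mate low top 304 c [ 607.  -316.7] wh 171.6 43.1 ang 8.4 pca 6.72 mean [ 604.5 -310.3] z 133.8
tray all 1979 c [ 386.2 -193.5] wh 206.2 117.8 ang 80.79 pca 80.47 mean [ 387.  -189.6] z 5.8
rib top 172 c [ 382.5 -195.7] wh 103.5 20.2 ang 170.54 pca 170.63 mean [ 381.2 -191.8] z 48.3
rim top 303 c [ 386.4 -192.2] wh 203.8 117.8 ang 80.79 pca 75.5 mean [ 384.1 -168.8] z 17.3
floor 1293 c [ 388.7 -196.1] wh 202.0 110.8 ang 80.63 pca 80.39 mean [ 388.3 -194.1] z 4.1
red 409 c [603.9  94.8] wh 62.8 56.2 ang 95.51 pca 94.02 mean [603.2  95.9] z 50.2
cap-320 136 c [ 686.5 -307.3] wh 44.2 35.0 ang 92.69 pca 95.22 mean [ 684.8 -304.8] z 3
[... 1105 characters left out ...]
267 c [ 389.3 -196.9] wh 198.6 119.0 ang 80.9 pca 85.27 mean [ 375.  -199.5] z 18.6
floor 2232 c [ 388.3 -198.6] wh 192.5 116.3 ang 80.79 pca 81.41 mean [ 389.6 -199.4] z 5.0
red 391 c [607.   91.3] wh 59.7 56.4 ang 94.75 pca 93.04 mean [607.   91.5] z 51.3
cap-320 289 c [ 689.3 -310.2] wh 44.3 34.5 ang 95.75 pca 94.75 mean [ 688.6 -309.5] z 327.5
cap-160 288 c [ 677.  -150.7] wh 42.7 35.4 ang 93.59 pca 94.22 mean [ 676.4 -150.4] z 327.3
cap0 285 c [665.    8.8] wh 42.0 35.0 ang 94.57 pca 93.69 mean [664.4   8.8] z 327.3
cap160 286 c [652.9 168.4] wh 42.7 35.5 ang 95.45 pca 95.18 mean [652.7 168.1] z 326.7
cap320 302 c [641.  327.8] wh 43.5 36.6 ang 95.53 pca 93.48 mean [640.1 327.1] z 326.9
```

```bash
python3 - <<'E'
import cv2,numpy as np
D=np.load("f0.npz")
a=D["side_img"][90:310,100:330,::-1]; cv2.imwrite("pics/side_z.png",cv2.resize(a,None,fx=2.6,fy=2.6,interpolation=cv2.INTER_CUBIC))
a=D["top_img"][80:280,80:390,::-1]; cv2.imwrite("pics/top_z.png",cv2.resize(a,None,fx=2.5,fy=2.5,interpolation=cv2.INTER_CUBIC))
E
```

```text
(no output)
```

View pics/side_z.png

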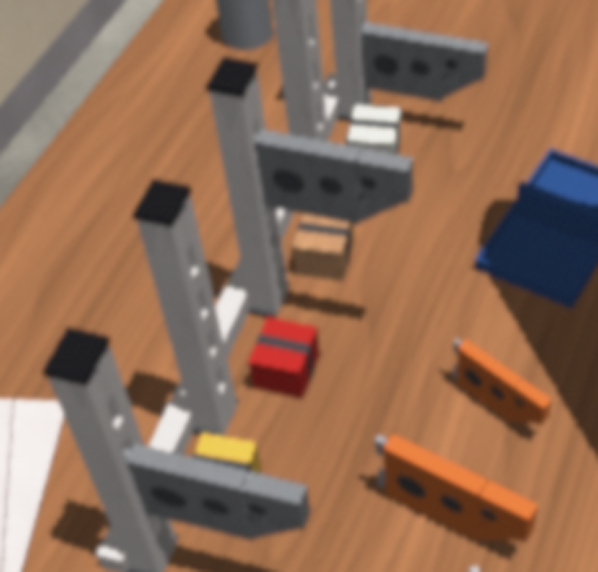

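View pics/top_z.png

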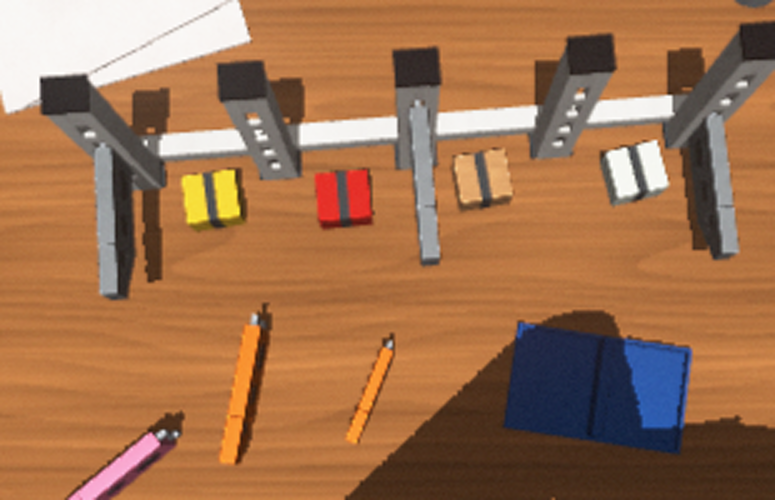

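```bash
cat >> h.py <<'E'
from scipy.spatial.transform import Rotation as Ro
def plan(p,yaw,pitch=0.0,roll=np.pi,quiet=False):
    s=sense(); R0=Ro.from_euler("xyz",s["tcp_rot"]); R1=Ro.from_euler("xyz",[roll,pitch,yaw])
    d=R0.inv().apply(np.array(p)-s["eef_pos"]); w=(R0.inv()*R1).as_rotvec()
    o=np.r_[d/400,w/(np.pi/3)]
    print("clk",round(s["clock"],2),"pos",s["eef_pos"].round(1),"rpy",s["tcp_rot"].round(4),"F",s["contact_force"].round(1),"op",round(s["opening"],3))
    print("dist",np.linalg.norm(d).round(1),"inc",[round(x,4) for x in o])
E
python3 -c "
from h import *
plan([388,198.6,200],-0.172)"
```

```text
clk 2.45 pos [ 147.8 -607.3  228.2] rpy [-3.1416 -0.      0.2388] F [-0.5 -0.2 -0.1] op 0.999
dist 841.4 inc [np.float64(1.0599), np.float64(-1.8155), np.float64(0.0705), np.float64(-0.0), np.float64(-0.0), np.float64(0.3923)]
```

{"op": "carry_out", "data": {"increments": [[[0.53,-0.91,0.035,0,0,0.39],[0.53,-0.91,0.035,0,0,0.39],[0.53,-0.91,0.035,0,0,0.39],[0.53,-0.91,0.035,0,0,0.39],[0.53,-0.91,0.035,0,0,0.39]]], "hand": 0, "squeeze": 80}}

```text
clock: 2.87
eef_pos: [207.2, -405.8, 221.1]
tcp_rot: [3.142, -0.0, -0.173]
contact_force: [0.5, -0.1, 0.2]
opening: 1.001
```

```bash
python3 -c "
from h import *
plan([388,198.6,200],-0.172)"
```

```text
clk 2.87 pos [ 207.2 -405.8  221.1] rpy [ 3.1416e+00 -2.0000e-04 -1.7300e-01] F [ 0.5 -0.1  0.2] op 1.001
dist 631.2 inc [np.float64(0.1853), np.float64(-1.5663), np.float64(0.0528), np.float64(0.0), np.float64(-0.0002), np.float64(-0.0009)]
```

{"op": "carry_out", "data": {"increments": [[[0.115,-0.97,0.033,0,0,0],[0.115,-0.97,0.033,0,0,0],[0.115,-0.97,0.033,0,0,0],[0.115,-0.97,0.033,0,0,0],[0.115,-0.97,0.033,0,0,0]]]}}

```text
clock: 3.28
eef_pos: [266.2, -206.3, 214.4]
tcp_rot: [3.141, -0.001, -0.171]
contact_force: [1.8, 0.3, 0.2]
opening: 0.999
```

{"op": "carry_out", "data": {"increments": [[[0.115,-0.97,0.033,0,0,0],[0.115,-0.97,0.033,0,0,0],[0.115,-0.97,0.033,0,0,0],[0.115,-0.97,0.033,0,0,0],[0.115,-0.97,0.033,0,0,0]]]}}

```text
clock: 3.7
eef_pos: [325.1, -7.8, 207.7]
tcp_rot: [-3.141, -0.002, -0.17]
contact_force: [1.1, -1.2, 0.1]
opening: 1.001
```

```bash
python3 -c "
from h import *
plan([388,198.6,200],-0.172)"
```

```text
clk 3.7 pos [325.1  -7.8 207.7] rpy [-3.1415e+00 -1.8000e-03 -1.6980e-01] F [ 1.1 -1.2  0.1] op 1.001
dist 215.9 inc [np.float64(0.0679), np.float64(-0.5351), np.float64(0.0195), np.float64(-0.0001), np.float64(-0.0017), np.float64(0.0021)]
```

{"op": "carry_out", "data": {"increments": [[[0.068,-0.53,0.02,0,0,0.002],[0.068,-0.53,0.02,0,0,0.002],[0.068,-0.53,0.02,0,0,0.002],[0.068,-0.53,0.02,0,0,0.002],[0.068,-0.53,0.02,0,0,0.002]]]}}

```text
clock: 4.12
eef_pos: [386.0, 191.9, 199.6]
tcp_rot: [-3.141, -0.001, -0.171]
contact_force: [1.3, -0.6, 0.4]
opening: 1.002
```

```bash
python3 - <<'E'
from h import *
import time
f=optics.grab_frame("wrist"); f=optics.grab_frame("wrist")
cv2.imwrite("pics/w1.png",f["img"][:,:,::-1])
plan([388,198.6,200],-0.172)
X=cloud(f).reshape(-1,3)
k=(X[:,2]>80)&(X[:,2]<100)&(X[:,0]>280)&(X[:,0]<490)&(X[:,1]>140)&(X[:,1]<260); Q=X[k]
print(k.sum(),Q.mean(0),cv2.minAreaRect(Q[:,:2].astype(np.float32)))
np.savez("w1.npz",**f)
E
```

```text
clk 4.22 pos [387.8 194.6 199.8] rpy [-3.1389e+00 -1.8000e-03 -1.6740e-01] F [-0.1 -0.8 -0.4] op 0.997
dist 4.1 inc [np.float64(-0.0012), np.float64(-0.0101), np.float64(-0.0006), np.float64(-0.0026), np.float64(-0.0018), np.float64(0.0044)]
3397 [389.94654411 198.52279759  91.23984219] ((386.82037353515625, 199.0892791748047), (18.01092529296875, 161.4917755126953), 80.11325073242188)
```

View pics/w1.png

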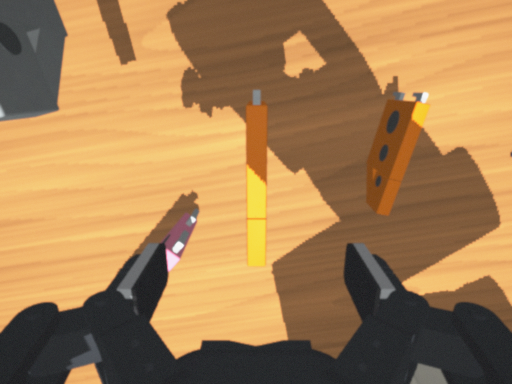

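The wrist picture shows the spare centred between the fingers (column 257, tab at row 97), and its measured size of 161.5 x 18 mm fits. Descending to grip it.

{"op": "carry_out", "data": {"increments": [[[0.002,-0.0102,0.1,-0.0026,-0.0018,0.005],[0.002,-0.0102,0.2,-0.0026,-0.0018,0.005],[0.002,-0.0102,0.28,-0.0026,-0.0018,0.005],[0.002,-0.0102,0.315,-0.0026,-0.0018,0.005],[0.002,-0.0102,0.315,-0.0026,-0.0018,0.005]]]}}

```text
clock: 4.63
eef_pos: [385.0, 191.8, 70.7]
tcp_rot: [3.135, 0.007, -0.177]
contact_force: [-0.2, -0.6, 0.6]
opening: 1.003
```

```bash
python3 -c "
from h import *
plan([389,198.7,73],-0.1726)"
```

```text
clk 4.63 pos [385.  191.8  70.7] rpy [ 3.1352  0.0067 -0.177 ] F [-0.2 -0.6  0.6] op 1.003
dist 8.3 inc [np.float64(0.0069), np.float64(-0.0187), np.float64(-0.006), np.float64(0.0061), np.float64(0.0064), np.float64(-0.0042)]
```

{"op": "carry_out", "data": {"increments": [[[0.007,-0.0187,-0.006,0.006,0.0064,-0.004],[0.007,-0.0187,-0.006,0.006,0.0064,-0.004],[0.007,-0.0187,-0.006,0.006,0.0064,-0.004]]]}}

```text
clock: 4.88
eef_pos: [393.0, 200.9, 77.5]
tcp_rot: [-3.136, -0.008, -0.173]
contact_force: [0.7, 0.4, 0.4]
opening: 0.996
```

```bash
python3 -c "
from h import *
plan([389,198.7,73],-0.1726)"
```

```text
clk 4.88 pos [393.  200.9  77.5] rpy [-3.1358 -0.0077 -0.1726] F [0.7 0.4 0.4] op 0.996
dist 6.4 inc [np.float64(-0.0089), np.float64(0.0073), np.float64(0.0112), np.float64(-0.0055), np.float64(-0.0073), np.float64(0.0)]
```

{"op": "carry_out", "data": {"increments": [[[0,0,0,0,0,0],[0,0,0,0,0,0],[0,0,0,0,0,0]]]}}

```text
clock: 5.13
eef_pos: [391.7, 200.2, 76.5]
tcp_rot: [-3.137, -0.006, -0.173]
contact_force: [0.2, -0.8, -0.4]
opening: 1.007
```

{"op": "carry_out", "data": {"increments": [[[0,0,0,0,0,0],[0,0,0,0,0,0]]]}}

```text
clock: 5.3
eef_pos: [391.4, 200.1, 76.0]
tcp_rot: [-3.138, -0.005, -0.173]
contact_force: [-0.2, 0.2, 0.2]
opening: 0.999
```

```bash
python3 -c "
from h import *
plan([389,198.7,73],-0.1726)"
```

```text
clk 5.3 pos [391.4 200.1  76. ] rpy [-3.1379 -0.005  -0.1728] F [-0.2  0.2  0.2] op 0.999
dist 4.1 inc [np.float64(-0.0055), np.float64(0.0044), np.float64(0.0075), np.float64(-0.0035), np.float64(-0.0048), np.float64(-0.0002)]
```

{"op": "carry_out", "data": {"increments": [[[-0.004,0.003,0.006,-0.002,-0.003,0],[-0.004,0.003,0.006,-0.002,-0.003,0],[-0.004,0.003,0.006,-0.002,-0.003,0],[-0.004,0.003,0.006,-0.002,-0.003,0],[-0.004,0.003,0.006,-0.002,-0.003,0]]], "hand": 1, "squeeze": 80}}

```text
clock: 5.72
eef_pos: [389.7, 199.2, 73.4]
tcp_rot: [-3.14, -0.002, -0.173]
contact_force: [0.1, 0.4, 0.2]
opening: 0.302
```

{"op": "carry_out", "data": {"increments": [[[0,0,0,0,0,0],[0,0,0,0,0,0]]]}}

```text
clock: 5.88
eef_pos: [389.7, 199.2, 73.7]
tcp_rot: [-3.14, -0.002, -0.173]
contact_force: [-2.1, -0.4, 5.6]
opening: 0.19
```

```bash
python3 -c "
from h import *
plan([389,198.7,120],-0.1726)"
```

```text
clk 5.88 pos [389.7 199.2  73.7] rpy [-3.1403e+00 -1.6000e-03 -1.7270e-01] F [-2.1 -0.4  5.6] op 0.19
dist 46.3 inc [np.float64(-0.0012), np.float64(0.0013), np.float64(-0.1158), np.float64(-0.0013), np.float64(-0.0015), np.float64(-0.0001)]
```

{"op": "carry_out", "data": {"increments": [[[0,0,-0.1,0,0,0],[0,0,-0.2,0,0,0],[0,0,-0.3,0,0,0],[0,0,-0.4,0,0,0],[0,0,-0.455,0,0,0]]]}}

```text
clock: 6.3
eef_pos: [390.3, 199.5, 259.6]
tcp_rot: [-3.137, -0.005, -0.173]
contact_force: [1.6, -0.3, -1.3]
opening: 0.189
```

```bash
python3 -c "
from h import *
plan([525.9,159.6,256],0.0756)"
```

```text
clk 6.3 pos [390.3 199.5 259.6] rpy [-3.1375 -0.0052 -0.1728] F [ 1.6 -0.3 -1.3] op 0.189
dist 141.4 inc [np.float64(0.3511), np.float64(0.0399), np.float64(0.0106), np.float64(-0.0033), np.float64(-0.0054), np.float64(-0.2371)]
```

{"op": "carry_out", "data": {"increments": [[[0.08,0.009,0.005,0,-0.003,-0.06],[0.16,0.018,0.008,0,-0.003,-0.12],[0.24,0.027,0.008,0,-0.003,-0.18],[0.31,0.036,0.008,0,-0.003,-0.237],[0.35,0.04,0.008,0,-0.003,-0.237]]]}}

```text
clock: 6.72
eef_pos: [526.9, 158.1, 252.1]
tcp_rot: [-3.141, 0.0, 0.078]
contact_force: [-0.9, 0.4, -3.1]
opening: 0.184
```

{"op": "carry_out", "data": {"increments": [[[0,0,0,0,0,0],[0,0,0,0,0,0],[0,0,0,0,0,0],[0,0,0,0,0,0]]]}}

```text
clock: 7.05
eef_pos: [523.3, 159.4, 252.2]
tcp_rot: [-3.14, 0.002, 0.076]
contact_force: [0.4, -0.2, -2.0]
opening: 0.183
```

```bash
python3 - <<'E'
from h import *
for n in ["wrist","top","side"]:
    f=optics.grab_frame(n); np.savez(n+"2.npz",**f)
    cv2.imwrite(f"pics/{n}2.png",f["img"][:,:,::-1])
    if n!="wrist":
        cv2.imwrite(f"pics/{n}2z.png",cv2.resize(f["img"][60:260,80:330,::-1],None,fx=3,fy=3,interpolation=cv2.INTER_CUBIC))
plan([525.9,159.6,256],0.0756)
E
```

```text
clk 7.2 pos [523.8 159.5 252.6] rpy [-3.1401e+00  1.1000e-03  7.6100e-02] F [ 0.1  0.4 -1.7] op 0.185
dist 4.0 inc [np.float64(0.0052), np.float64(0.0001), np.float64(-0.0086), np.float64(-0.0014), np.float64(0.001), np.float64(0.0005)]
```

View pics/wrist2.png

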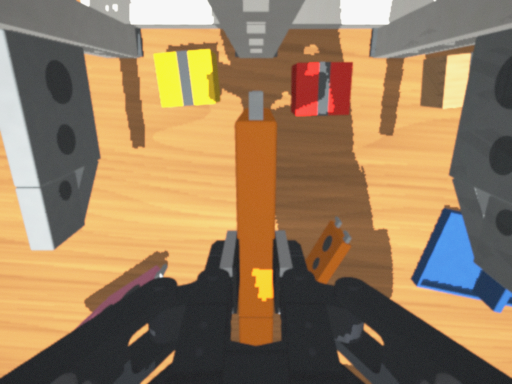

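View pics/side2z.png

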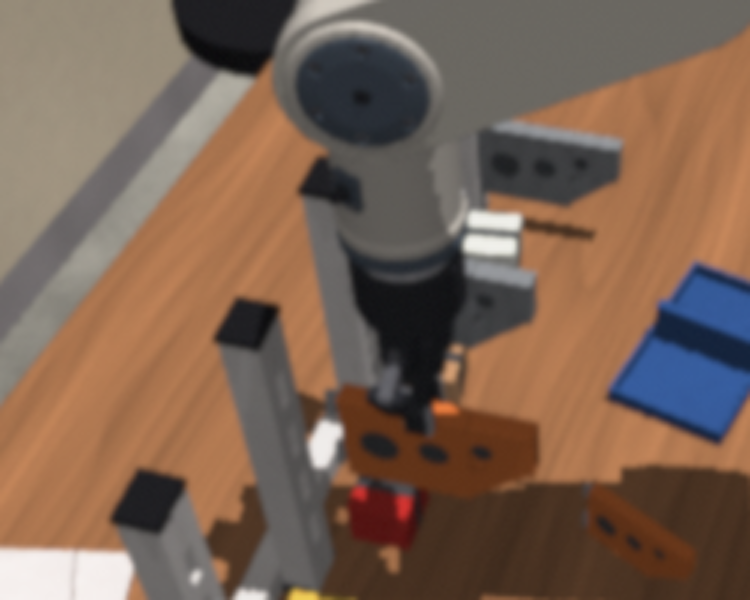

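View pics/top2z.png

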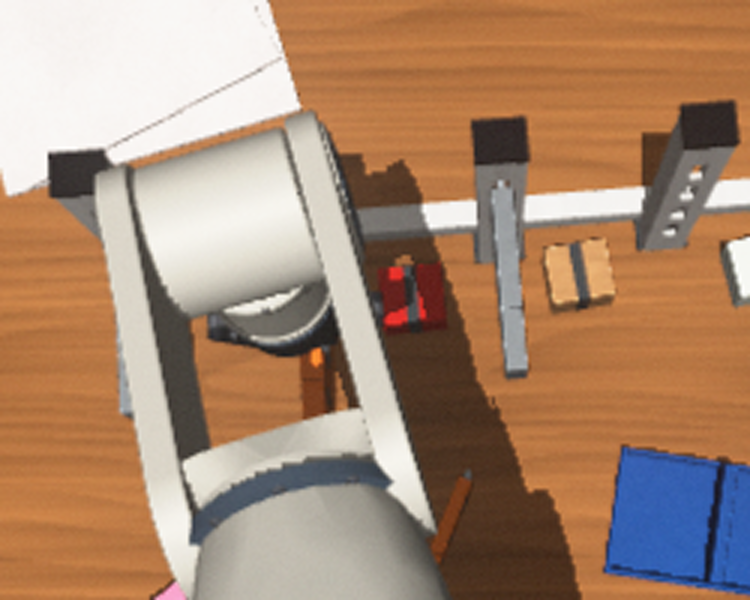

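The wrist picture shows the bare post's front face with slots at column ~256, rows 10-50, and the spare's tab at (257,103). I'll measure the tab against the post within this one picture.

```bash
python3 - <<'E'
from h import *
f=dict(np.load("wrist2.npz")); X=cloud(f)
img=f["img"]; cv2.imwrite("pics/w2z.png",cv2.resize(img[0:140,180:330,::-1],None,fx=5,fy=4.2,interpolation=cv2.INTER_NEAREST))
yaw=0.0756; u=np.array([np.cos(yaw),np.sin(yaw)]); v=np.array([-u[1],u[0]])
A=np.array([637,168.]) # assumed bare_left
L=np.stack([(X[...,:2]-A)@u,(X[...,:2]-A)@v,X[...,2]],-1)
# rack-local relative to bare_left
for row in [2,6,10,14,18,22,26,30,36,42,48,52,90,95,100,105,110,115,118,122,126,130,140,160,180,200]:
    c=range(200,316,4) if row<60 else range(226,288,4)
    print(row," ".join("%d:%.0f,%.0f,%.0f"%(cc,*L[row,cc]) for cc in c if row>=60 or cc%12==8))
E
```

```text
2 200:51,59,32 212:-1,18,255 224:-1,13,255 236:-1,8,256 248:3,3,240 260:3,-2,239 272:-1,-7,255 284:-0,-12,254 296:-0,-17,254 308:52,-55,31
6 200:48,59,31 212:-1,19,249 224:-1,14,248 236:-1,8,249 248:2,3,239 260:2,-2,238 272:-1,-7,249 284:-1,-12,249 296:-1,-18,249 308:47,-55,32
10 200:44,59,31 212:-0,20,241 224:-0,14,241 236:-0,9,240 248:0,3,238 260:0,-2,238 272:-1,-8,242 284:-1,-13,241 296:-0,-19,240 308:44,-56,31
14 200:40,60,31 212:40,47,31 224:-0,15,231 236:-0,9,232 248:-1,4,233 260:-0,-2,232 272:-0,-8,232 284:-1,-14,234 296:-0,-20,231 308:40,-56,32
18 200:36,60,31 212:36,47,33 224:-1,16,224 236:-0,10,223 248:-1,4,224 260:-0,-2,223 272:-0,-9,222 284:-1,-15,224 296:36,-43,32 308:36,-56,32
22 200:33,60,31 212:32,47,33 224:-0,17,213 236:-1,11,214 248:32,8,32 260:33,-5,31 272:-1,-9,214 284:-0,-16,213 296:32,-43,33 308:32,-56,32
26 200:31,62,18 212:31,49,17 224:-0,18,201 236:-1,11,203 248:4,5,179 260:3,-3,180 272:-0,-10,202 284:-1,-16,202 296:31,-45,17 308:31,-59,16
30 200:30,65,1 212:30,51,2 224:-1,19,190 236:-1,12,190 248:1,5,179 260:1,-3,178 272:-0,-10,189 284:-1,-17,191 296:29,-47,
[... 3049 characters left out ...]
:-126,40,2 230:-126,34,2 234:-126,29,1 238:-64,8,270 242:-64,6,270 246:-64,4,270 250:-64,2,269 254:-64,1,270 258:-64,-1,270 262:-64,-3,271 266:-64,-5,270 270:-64,-6,270 274:-64,-8,269 278:-126,-30,1 282:-126,-35,0 286:-126,-40,2
180 226:-154,41,1 230:-154,35,1 234:-154,30,1 238:-73,8,269 242:-73,6,270 246:-73,4,270 250:-73,2,269 254:-73,1,271 258:-73,-1,270 262:-73,-3,270 266:-73,-5,270 270:-73,-6,270 274:-73,-8,270 278:-154,-30,1 282:-154,-35,2 286:-154,-41,1
200 226:-183,41,2 230:-183,36,1 234:-182,30,3 238:-83,8,268 242:-83,6,270 246:-83,4,269 250:-83,2,269 254:-82,1,270 258:-82,-1,270 262:-82,-3,270 266:-82,-5,272 270:-83,-7,269 274:-83,-8,269 278:-183,-31,2 282:-183,-36,1 286:-183,-42,2
```

View pics/w2z.png

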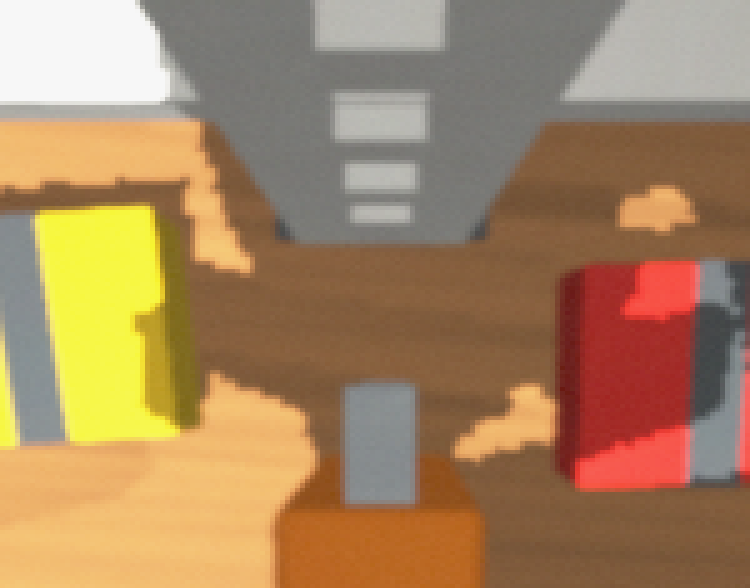

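Lateral alignment is within about 0.3 mm. The rear face is 47.5 mm from the post and the underside about 14 mm above home. I'll raise it 3 mm and advance in stages.

{"op": "carry_out", "data": {"increments": [[[0.03,0,-0.008,0,0.001,0.0005],[0.055,0,-0.008,0,0.001,0.0005],[0.075,0,-0.008,0,0.001,0.0005],[0.075,0,-0.008,0,0.001,0.0005],[0.075,0,-0.008,0,0.001,0.0005]]]}}

```text
clock: 7.62
eef_pos: [554.4, 161.5, 255.2]
tcp_rot: [-3.14, 0.001, 0.075]
contact_force: [-0.3, 0.2, -2.2]
opening: 0.184
```

{"op": "carry_out", "data": {"increments": [[[0,0,0,0,0,0],[0,0,0,0,0,0],[0,0,0,0,0,0],[0,0,0,0,0,0]]]}}

```text
clock: 7.95
eef_pos: [554.1, 161.4, 255.6]
tcp_rot: [-3.14, 0.0, 0.075]
contact_force: [-0.3, 0.3, -2.1]
opening: 0.184
```

```bash
python3 - <<'E'
from h import *
f=optics.grab_frame("wrist"); np.savez("wrist3.npz",**f)
img=f["img"]; cv2.imwrite("pics/w3z.png",cv2.resize(img[0:150,180:330,::-1],None,fx=5,fy=4,interpolation=cv2.INTER_NEAREST))
p=np.array([523.8,159.5])+47.5*np.array([.997,.0755]); print(p)
plan([*p,255.8],0.0756)
E
```

```text
[571.1575  163.08625]
clk 8.0 pos [554.2 161.4 255.6] rpy [-3.1402e+00  1.0000e-04  7.5000e-02] F [ 0.2 -0.9 -2.4] op 0.187
dist 17.1 inc [np.float64(0.0426), np.float64(-0.001), np.float64(-0.0004), np.float64(-0.0013), np.float64(0.0001), np.float64(-0.0006)]
```

View pics/w3z.png

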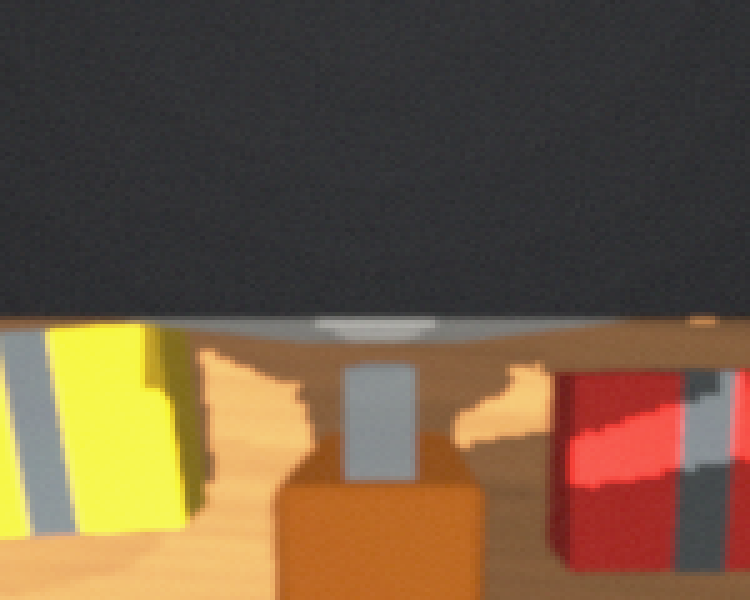

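{"op": "carry_out", "data": {"increments": [[[0.012,-0.0008,0,0,0,0],[0.024,-0.0008,0,0,0,0],[0.034,-0.0008,0,0,0,0],[0.038,-0.0008,0,0,0,0],[0.038,-0.0008,0,0,0,0]]]}}

```text
clock: 8.42
eef_pos: [569.8, 162.9, 255.4]
tcp_rot: [-3.14, 0.001, 0.075]
contact_force: [-0.3, 0.7, -1.7]
opening: 0.182
```

{"op": "carry_out", "data": {"increments": [[[0,0,0,0,0,0],[0,0,0,0,0,0],[0,0,0,0,0,0]]]}}

```text
clock: 8.67
eef_pos: [569.5, 162.9, 255.6]
tcp_rot: [-3.14, 0.0, 0.075]
contact_force: [0.3, 0.6, -1.5]
opening: 0.186
```

```bash
python3 - <<'E'
from h import *
plan([571.2,163.1,255.8],0.0756)
E
```

```text
clk 8.67 pos [569.5 162.9 255.6] rpy [-3.1402  0.      0.075 ] F [ 0.3  0.6 -1.5] op 0.186
dist 1.8 inc [np.float64(0.0044), np.float64(-0.0002), np.float64(-0.0006), np.float64(-0.0013), np.float64(0.0), np.float64(-0.0006)]
```

{"op": "carry_out", "data": {"increments": [[[0.003,0,0,0,0,0],[0.005,0,0,0,0,0],[0.007,0,0,0,0,0],[0.007,0,0,0,0,0],[0.007,0,0,0,0,0]]]}}

```text
clock: 9.08
eef_pos: [570.1, 162.9, 255.5]
tcp_rot: [-3.14, 0.005, 0.075]
contact_force: [-10.5, -1.1, 3.6]
opening: 0.187
```

Face contact is at x≈570 with −10.5 N. I'll ease back about 0.8 mm and push down.

{"op": "carry_out", "data": {"increments": [[[-0.003,0,0,0,0,0],[-0.003,0,0.012,0,0,0],[-0.003,0,0.022,0,0,0],[-0.003,0,0.03,0,0,0],[-0.003,0,0.034,0,0,0]]]}}

```text
clock: 9.5
eef_pos: [570.1, 162.9, 241.6]
tcp_rot: [-3.14, 0.002, 0.075]
contact_force: [-5.9, -1.2, 1.6]
opening: 0.185
```

```bash
python3 - <<'E'
from h import *
plan([570,163,239],0.0756)
E
```

```text
clk 9.5 pos [570.1 162.9 241.6] rpy [-3.1403e+00  2.0000e-03  7.5000e-02] F [-5.9 -1.2  1.6] op 0.185
dist 2.6 inc [np.float64(-0.0003), np.float64(-0.0002), np.float64(0.0066), np.float64(-0.0012), np.float64(0.0019), np.float64(-0.0006)]
```

{"op": "carry_out", "data": {"increments": [[[0,0,0.004,0,0,0],[0,0,0.008,0,0,0],[0,0,0.01,0,0,0],[0,0,0.01,0,0,0]]]}}

```text
clock: 9.83
eef_pos: [570.1, 163.0, 238.6]
tcp_rot: [-3.14, 0.002, 0.075]
contact_force: [-7.2, -0.8, 6.5]
opening: 0.184
```

{"op": "carry_out", "data": {"increments": [[[0,0,0.004,0,0,0],[0,0,0.007,0,0,0],[0,0,0.007,0,0,0],[0,0,0.007,0,0,0]]]}}

```text
clock: 10.17
eef_pos: [569.6, 163.1, 237.9]
tcp_rot: [-3.14, 0.002, 0.075]
contact_force: [-17.5, -2.3, 23.2]
opening: 0.187
```

{"op": "carry_out", "data": {"increments": [[[0,0,0.004,0,0,0],[0,0,0.004,0,0,0],[0,0,0.004,0,0,0]]]}}

```text
clock: 10.42
eef_pos: [569.1, 163.1, 237.3]
tcp_rot: [-3.14, 0.003, 0.075]
contact_force: [-23.7, -3.9, 33.6]
opening: 0.188
```

```bash
python3 - <<'E'
from h import *
plan([570,163,239],0.0756)
f=optics.grab_frame("side"); np.savez("side4.npz",**f)
cv2.imwrite("pics/s4z.png",cv2.resize(f["img"][90:300,100:300,::-1],None,fx=3,fy=2.8,interpolation=cv2.INTER_CUBIC))
X=cloud(f)
yaw=0.0756; u=np.array([np.cos(yaw),np.sin(yaw)]); v=np.array([-u[1],u[0]])
L=np.stack([(X[...,:2]-[649,8.5])@u,(X[...,:2]-[649,8.5])@v,X[...,2]],-1).reshape(-1,3)
for y in (0,160):
    for x0 in range(-150,-10,20):
        k=(abs(L[:,1]-y)<12)&(L[:,0]>x0)&(L[:,0]<x0+20)&(L[:,2]>240)&(L[:,2]<275)
        if k.sum(): print(y,x0,k.sum(),np.percentile(L[k,2],[5,50,95]).round(1))
E
```

```text
clk 10.42 pos [569.1 163.1 237.3] rpy [-3.1396e+00  2.5000e-03  7.4800e-02] F [-23.7  -3.9  33.6] op 0.188
dist 1.9 inc [np.float64(0.0022), np.float64(0.0004), np.float64(-0.0041), np.float64(-0.0019), np.float64(0.0024), np.float64(-0.0008)]
0 -150 76 [241.1 253.6 256.8]
0 -130 70 [241.7 254.2 256.7]
0 -110 76 [242.6 253.6 257.3]
0 -90 73 [241.3 253.9 256.5]
0 -70 72 [242.3 253.  256.7]
0 -50 36 [244.2 254.3 256.1]
160 -150 80 [243.5 252.4 254.8]
160 -130 87 [242.  252.2 255.2]
160 -110 86 [242.7 252.5 255.4]
160 -90 81 [243.9 254.3 269.1]
160 -70 4 [240.3 242.8 244.5]
160 -50 19 [240.6 244.4 248.9]
160 -30 56 [242.8 253.6 256.3]
```

View pics/s4z.png

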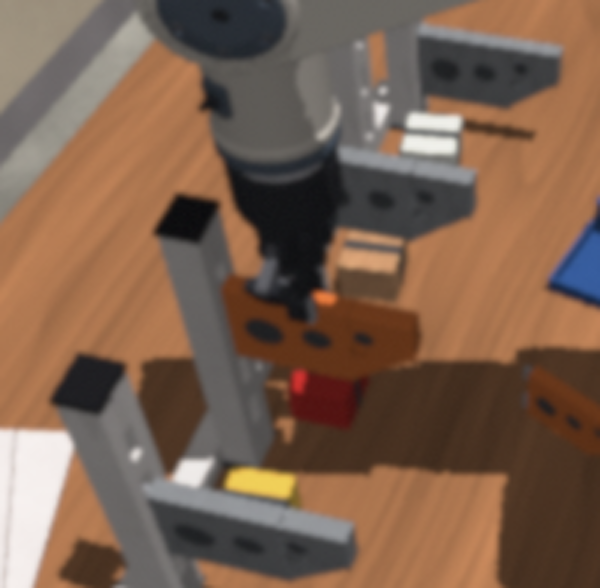

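The spare's top measures 255–256 mm against the mate's ~256, so it is home. Relieving the load, opening and retreating upward.

{"op": "carry_out", "data": {"increments": [[[0.002,0,-0.006,0,0,0],[0.002,0,-0.006,0,0,0]]]}}

```text
clock: 10.63
eef_pos: [570.1, 163.1, 238.3]
tcp_rot: [-3.14, 0.003, 0.075]
contact_force: [-17.4, -1.3, 22.3]
opening: 0.186
```

{"op": "carry_out", "data": {"increments": [[[0,0,0,0,0,0],[0,0,0,0,0,0],[0,0,0,0,0,0],[0,0,0,0,0,0],[0,0,0,0,0,0]]], "hand": 0}}

```text
clock: 11.05
eef_pos: [572.2, 163.1, 235.9]
tcp_rot: [-3.14, -0.0, 0.075]
contact_force: [0.3, -0.4, -0.2]
opening: 0.877
```

{"op": "carry_out", "data": {"increments": [[[0,0,-0.05,0,0,0],[0,0,-0.15,0,0,0],[-0.05,0,-0.22,0,0,0],[-0.15,0,-0.22,0,0,0],[-0.25,0,-0.22,0,0,0]]]}}

```text
clock: 11.47
eef_pos: [472.8, 155.6, 325.4]
tcp_rot: [-3.139, -0.003, 0.074]
contact_force: [0.5, 0.4, -0.7]
opening: 1.001
```

```bash
python3 - <<'E'
from h import *
plan([388,-197,200],-0.168)
E
```

```text
clk 11.47 pos [472.8 155.6 325.4] rpy [-3.1394 -0.0033  0.0743] F [ 0.5  0.4 -0.7] op 1.001
dist 383.8 inc [np.float64(-0.2778), np.float64(0.8641), np.float64(0.3108), np.float64(-0.0025), np.float64(-0.0029), np.float64(0.2313)]
```

{"op": "carry_out", "data": {"increments": [[[-0.08,0.05,0,0,0,0.05],[-0.15,0.12,0,0,0,0.12],[-0.2,0.21,0.03,0,0,0.18],[-0.23,0.31,0.07,0,0,0.2313],[-0.26,0.41,0.11,0,0,0.2313]]]}}

```text
clock: 11.88
eef_pos: [381.5, -10.1, 282.5]
tcp_rot: [-3.14, -0.002, -0.169]
contact_force: [2.0, -0.3, -0.0]
opening: 1.0
```

```bash
python3 - <<'E'
from h import *
plan([388,-197,200],-0.168)
E
```

```text
clk 11.88 pos [381.5 -10.1 282.5] rpy [-3.14e+00 -2.10e-03 -1.69e-01] F [ 2.  -0.3 -0. ] op 1.0
dist 204.4 inc [np.float64(0.0942), np.float64(0.4581), np.float64(0.2058), np.float64(-0.0015), np.float64(-0.002), np.float64(-0.0009)]
```

{"op": "carry_out", "data": {"increments": [[[0.094,0.458,0.206,0,0,0],[0.094,0.458,0.206,0,0,0],[0.094,0.458,0.206,0,0,0],[0.094,0.458,0.206,0,0,0],[0.094,0.458,0.206,0,0,0]]]}}

```text
clock: 12.3
eef_pos: [388.5, -198.3, 199.0]
tcp_rot: [-3.141, -0.0, -0.168]
contact_force: [0.7, -0.7, -0.3]
opening: 0.999
```

{"op": "carry_out", "data": {"increments": [[[0,0,0,0,0,0],[0,0,0,0,0,0],[0,0,0,0,0,0]]]}}

```text
clock: 12.55
eef_pos: [388.7, -195.7, 199.7]
tcp_rot: [-3.14, 0.001, -0.168]
contact_force: [0.4, -0.1, 0.8]
opening: 1.002
```

```bash
python3 - <<'E'
from h import *
f=optics.grab_frame("wrist"); np.savez("wrist5.npz",**f); cv2.imwrite("pics/w5.png",f["img"][:,:,::-1])
g=optics.grab_frame("side"); np.savez("side5.npz",**g)
cv2.imwrite("pics/s5z.png",cv2.resize(g["img"][90:300,100:300,::-1],None,fx=3,fy=2.8,interpolation=cv2.INTER_CUBIC))
plan([388,-197,200],-0.168)
X=cloud(f).reshape(-1,3); hsv=cv2.cvtColor(f["img"],cv2.COLOR_RGB2HSV).reshape(-1,3)
b=(hsv[:,0]>95)&(hsv[:,0]<130)&(hsv[:,1]>120)&(X[:,0]>250)&(X[:,0]<520)&(X[:,1]>-340)&(X[:,1]<-60)
for nm,a,c in (("rib",45,56),("rim",14,25),("all",-5,60)):
    Q=X[b&(X[:,2]>a)&(X[:,2]<c)]; print(nm,len(Q),Q.mean(0).round(1),cv2.minAreaRect(Q[:,:2].astype(np.float32)))
X=cloud(g)
yaw=0.0756; u=np.array([np.cos(yaw),np.sin(yaw)]); v=np.array([-u[1],u[0]])
L=np.stack([(X[...,:2]-[649,8.5])@u,(X[...,:2]-[649,8.5])@v,X[...,2]],-1).reshape(-1,3)
for y in (0,160):
    for x0 in range(-150,-10,20):
        k=(abs(L[:,1]-y)<14)&(L[:,0]>x0)&(L[:,0]<x0+20)&(L[:,2]>250)&(L[:,2]<275)
        if k.sum(): print(y,x0,k.sum(),np.percentile(L[k,2],[50,90,98]).round(1),L[k,1].mean().round(1))
E
```

```text
clk 12.65 pos [ 389.1 -195.1  200.2] rpy [-3.1402e+00 -3.0000e-04 -1.6630e-01] F [-0.2 -0.7 -1. ] op 1.002
dist 2.2 inc [np.float64(-0.0019), np.float64(0.0052), np.float64(0.0006), np.float64(-0.0013), np.float64(-0.0003), np.float64(0.0016)]
rib 1231 [ 393.4 -197.1   51.3] ((389.635986328125, -196.49171447753906), (11.736733436584473, 109.76393127441406), 81.25025177001953)
rim 2171 [ 395.1 -198.    18.7] ((389.2096862792969, -196.66921997070312), (198.5770263671875, 119.15032958984375), 80.89547729492188)
all 19166 [ 390.4 -197.    10.1] ((389.21099853515625, -196.6697540283203), (198.57704162597656, 119.15198516845703), 80.89727020263672)
0 -150 56 [254.2 256.7 257.8] 3.5
0 -130 54 [254.9 256.6 257. ] 3.1
0 -110 52 [254.6 256.6 258.1] 4.0
0 -90 54 [255.  256.5 257.3] 3.0
0 -70 51 [255.  256.6 257.2] 3.5
0 -50 51 [254.6 256.6 257.3] 3.4
0 -30 49 [254.3 256.4 257.3] 3.2
160 -150 53 [251.9 253.7 254.7] 162.1
160 -130 61 [252.2 253.6 254.9] 162.6
160 -110 63 [252.5 254.5 255.8] 162.2
160 -90 65 [253.3 254.9 256.1] 162.9
160 -70 64 [253.1 255.4 256.5] 163.0
160 -50 60 [253.8 255.5 256.1] 162.6
160 -30 67 [254.3 256.2 257.3] 162.9
```

View pics/w5.png

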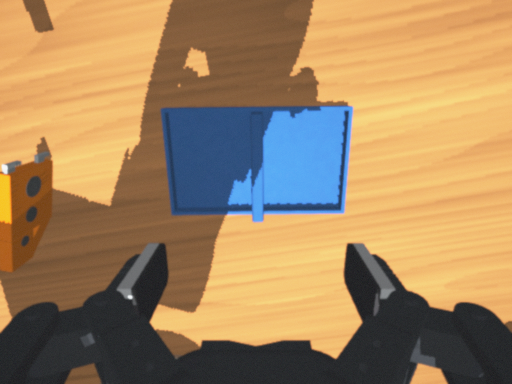

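View pics/s5z.png

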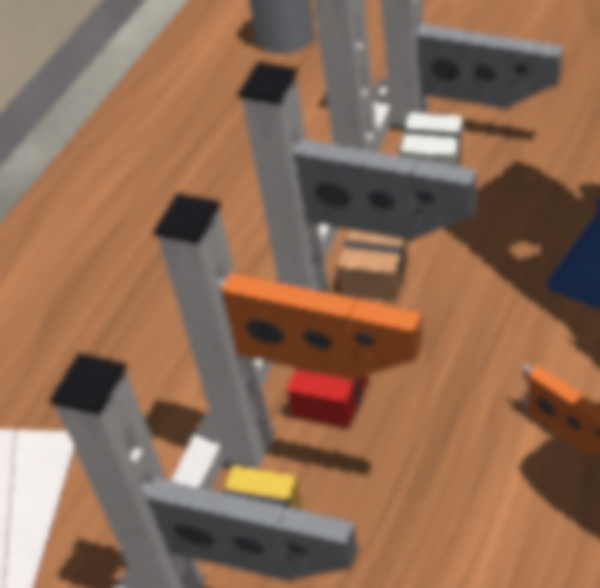

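The wrist picture shows the tray square with its rib at column 258. The side picture shows the spare hanging home with about 0.02 rad droop. Descending on the rib.

{"op": "carry_out", "data": {"increments": [[[0.001,0.003,0.1,-0.001,0,-0.006],[0.001,0.003,0.2,-0.001,0,-0.006],[0.001,0.003,0.3,-0.001,0,-0.006],[0.001,0.003,0.37,-0.001,0,-0.006],[0.001,0.003,0.4,-0.001,0,-0.006]]]}}

```text
clock: 13.07
eef_pos: [387.7, -194.8, 37.2]
tcp_rot: [-3.14, 0.004, -0.159]
contact_force: [-0.5, -0.1, -1.1]
opening: 1.003
```

{"op": "carry_out", "data": {"increments": [[[0,0,0,0,0,0],[0,0,0,0,0,0],[0,0,0,0,0,0]]]}}

```text
clock: 13.32
eef_pos: [390.1, -196.8, 41.0]
tcp_rot: [3.141, -0.002, -0.16]
contact_force: [-0.1, 0.1, -0.1]
opening: 1.003
```

```bash
python3 - <<'E'
from h import *
plan([389.3,-196.6,36],-0.159)
E
```

```text
clk 13.32 pos [ 390.1 -196.8   41. ] rpy [ 3.1413e+00 -1.6000e-03 -1.5980e-01] F [-0.1  0.1 -0.1] op 1.003
dist 5.1 inc [np.float64(-0.0022), np.float64(-0.0002), np.float64(0.0125), np.float64(0.0003), np.float64(-0.0016), np.float64(-0.0007)]
```

{"op": "carry_out", "data": {"increments": [[[-0.001,0,0.009,0,0,0],[-0.001,0,0.009,0,0,0],[-0.001,0,0.009,0,0,0],[-0.001,0,0.009,0,0,0],[-0.001,0,0.009,0,0,0]]], "hand": 1, "squeeze": 80}}

```text
clock: 13.73
eef_pos: [388.7, -197.0, 36.5]
tcp_rot: [-3.141, -0.0, -0.161]
contact_force: [0.2, -0.9, 0.6]
opening: 0.301
```

{"op": "carry_out", "data": {"increments": [[[0,0,0,0,0,0],[0,0,0,0,0,0],[0,0,0,0,0,0]]]}}

```text
clock: 13.98
eef_pos: [388.6, -196.9, 36.6]
tcp_rot: [-3.141, 0.0, -0.161]
contact_force: [-2.5, 2.4, 10.2]
opening: 0.111
```

```bash
python3 - <<'E'
from h import *
plan([389.3,-196.6,36],-0.159)
E
```

```text
clk 13.98 pos [ 388.6 -196.9   36.6] rpy [-3.1413e+00  2.0000e-04 -1.6110e-01] F [-2.5  2.4 10.2] op 0.111
dist 0.9 inc [np.float64(0.0015), np.float64(-0.001), np.float64(0.0015), np.float64(-0.0003), np.float64(0.0002), np.float64(-0.002)]
```

{"op": "carry_out", "data": {"increments": [[[0,0,-0.05,0,0,0],[0,0,-0.15,0,0,0],[0,0,-0.25,0,0,0],[0,0,-0.35,0,0,0],[0,0,-0.45,0,0,0]]]}}

```text
clock: 14.4
eef_pos: [387.7, -196.5, 217.7]
tcp_rot: [-3.141, 0.002, -0.161]
contact_force: [1.4, 0.1, -3.6]
opening: 0.113
```

```bash
python3 - <<'E'
from h import *
plan([470,75,326],0.0756)
E
```

```text
clk 14.4 pos [ 387.7 -196.5  217.7] rpy [-3.141e+00  1.500e-03 -1.611e-01] F [ 1.4  0.1 -3.6] op 0.113
dist 303.7 inc [np.float64(0.0938), np.float64(-0.7032), np.float64(-0.2705), np.float64(-0.0007), np.float64(0.0014), np.float64(-0.226)]
```

{"op": "carry_out", "data": {"increments": [[[0,-0.02,-0.07,0,0,-0.02],[0,-0.06,-0.14,0,0,-0.04],[0,-0.12,-0.2,0,0,-0.06],[0.01,-0.19,-0.25,0,0,-0.08],[0.02,-0.27,-0.27,0,0,-0.1]]]}}

```text
clock: 14.82
eef_pos: [414.5, -91.4, 326.9]
tcp_rot: [3.141, -0.003, -0.057]
contact_force: [1.0, -0.2, -3.2]
opening: 0.112
```

```bash
python3 - <<'E'
from h import *
plan([470,75,326],0.0756)
E
```

```text
clk 14.82 pos [414.5 -91.4 326.9] rpy [ 3.141  -0.0032 -0.057 ] F [ 1.  -0.2 -3.2] op 0.112
dist 175.4 inc [np.float64(0.1149), np.float64(-0.4231), np.float64(0.0024), np.float64(0.0008), np.float64(-0.003), np.float64(-0.1266)]
```

{"op": "carry_out", "data": {"increments": [[[0.02,-0.09,0,0,0,-0.03],[0.045,-0.19,0,0,0,-0.06],[0.075,-0.29,0,0,0,-0.09],[0.1,-0.37,0,0,0,-0.12],[0.115,-0.42,0.002,0,0,-0.1266]]]}}

```text
clock: 15.23
eef_pos: [469.6, 76.6, 323.0]
tcp_rot: [-3.14, 0.001, 0.08]
contact_force: [-0.2, -0.4, -4.2]
opening: 0.113
```

{"op": "carry_out", "data": {"increments": [[[0,0,0,0,0,0],[0,0,0,0,0,0],[0,0,0,0,0,0],[0,0,0,0,0,0]]]}}

```text
clock: 15.57
eef_pos: [468.7, 72.6, 323.1]
tcp_rot: [3.142, 0.001, 0.075]
contact_force: [-0.4, -0.1, -2.9]
opening: 0.112
```

```bash
python3 - <<'E'
from h import *
f=optics.grab_frame("wrist"); np.savez("wrist6.npz",**f); cv2.imwrite("pics/w6.png",f["img"][:,:,::-1])
plan([568.2,82.6,326],0.0756)
X=cloud(f); hsv=cv2.cvtColor(f["img"],cv2.COLOR_RGB2HSV)
yaw=0.0756; u=np.array([np.cos(yaw),np.sin(yaw)]); v=np.array([-u[1],u[0]])
L=np.stack([(X[...,:2]-[649,8.5])@u,(X[...,:2]-[649,8.5])@v,X[...,2]],-1)
b=(hsv[...,0]>95)&(hsv[...,0]<130)&(hsv[...,1]>120)&(L[...,2]>270)
def rep(n,k):
    Q=L[k]; print(n,len(Q),Q.mean(0).round(1),"min",np.percentile(Q,1,axis=0).round(1),"max",np.percentile(Q,99,axis=0).round(1),cv2.minAreaRect(Q[:,:2].astype(np.float32)))
rep("tray",b); rep("rim",b&(L[...,2]>300)&(L[...,2]<314))
for z0 in range(280,350,5):
    k=b&(L[...,2]>=z0)&(L[...,2]<z0+5)
    print(z0,k.sum(),L[k].mean(0).round(1) if k.any() else "")
for nm,y in (("mate",0),("spare",160)):
    k=(abs(L[...,1]-y)<15)&(L[...,2]>245)&(L[...,2]<265)&(L[...,0]>-160)&(L[...,0]<-5)
    rep(nm,k)
    k=(abs(L[...,1]-y)<30)&(abs(L[...,0])<4)&(L[...,2]>265)&(L[...,2]<330)
    if k.any(): rep(nm+" post",k)
E
```

```text
clk 15.62 pos [468.8  72.5 323.3] rpy [-3.1415e+00  8.0000e-04  7.4900e-02] F [-0.2  0.2 -3.1] op 0.104
dist 99.9 inc [np.float64(0.2496), np.float64(-0.0066), np.float64(-0.007), np.float64(-0.0001), np.float64(0.0007), np.float64(-0.0006)]
tray 54420 [-162.8   77.4  298.2] min [-229.4  -20.1  290.6] max [-115.   175.2  338.6] ((-174.5889129638672, 77.72097778320312), (200.13824462890625, 120.0020751953125), 89.85067749023438)
rim 7455 [-146.9   76.5  305. ] min [-231.2  -21.6  300.2] max [-114.9  176.7  307.4] ((-174.5889129638672, 77.72097778320312), (200.13824462890625, 120.0020751953125), 89.85067749023438)
280 0 
285 28 [-151.9   91.9  289.8]
290 40015 [-165.4   77.5  291.9]
295 1978 [-165.1   77.3  297.7]
300 2477 [-158.    79.2  302.9]
305 4957 [-141.5   75.2  306. ]
310 28 [-119.2   77.6  312.9]
315 39 [-119.    77.3  317.6]
320 36 [-119.1   77.3  323. ]
325 39 [-121.4   78.3  327.4]
330 77 [-136.    76.9  332.1]
335 4548 [-166.    77.6  337.8]
340 11 [-171.7   78.3  340.5]
345 2 [-168.3   84.3  349.2]
mate 3962 [-78.8   1.7 255.5] min [-117.3   -8.4  245.7] max [-44.4   9.3 258.1] ((-80.49383544921875, 0.1694631576538086), (77.17908477783203, 18.931581497192383), 0.027090197429060936)
spare 3891 [-78.6 158.3 253.8] min [-118.   150.6  245.6] max [-43.9 168.4 256.7] ((-80.50373840332031, 159.5845947265625), (77.6874008178711, 18.886661529541016), 0.19833798706531525)
```

View pics/w6.png

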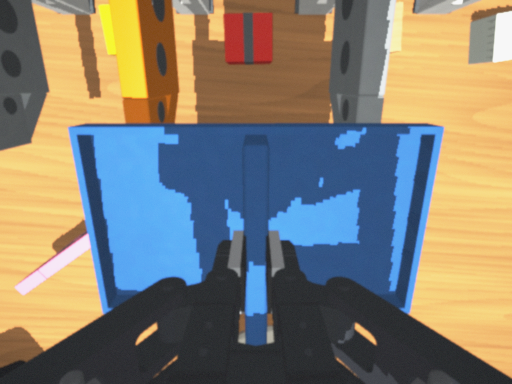

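The wrist picture shows the tray level and square. Its centre is 174.6 mm before the posts and 2.2 mm right of mid-bay. Moving forward 99 mm at this height.

{"op": "carry_out", "data": {"increments": [[[0.04,-0.001,0,0,0,0],[0.1,-0.003,0,0,0,0],[0.16,-0.005,0,0,0,0],[0.21,-0.0055,0,0,0,0],[0.235,-0.0055,0,0,0,0]]]}}

```text
clock: 16.03
eef_pos: [564.7, 81.9, 323.3]
tcp_rot: [-3.141, -0.001, 0.075]
contact_force: [-0.3, 0.0, -3.7]
opening: 0.111
```

{"op": "carry_out", "data": {"increments": [[[0.005,0,0,0,0,0],[0.01,0,0,0,0,0],[0.01,0,0,0,0,0],[0.01,0,0,0,0,0],[0.01,0,0,0,0,0]]]}}

```text
clock: 16.45
eef_pos: [566.0, 83.0, 323.6]
tcp_rot: [-3.141, 0.0, 0.076]
contact_force: [-0.4, 0.4, -2.7]
opening: 0.114
```

```bash
cat > tr.py <<'E'
from h import *
import sys
tag=sys.argv[1]
f=optics.grab_frame("wrist"); cv2.imwrite(f"pics/w{tag}.png",f["img"][:,:,::-1])
p=np.array([468.8,72.5])+99.2*np.array([.997,.0755])+2.2*np.array([-.0755,.997]); print("target",p)
plan([*p,293],0.0756)
X=cloud(f); hsv=cv2.cvtColor(f["img"],cv2.COLOR_RGB2HSV)
yaw=0.0756; u=np.array([np.cos(yaw),np.sin(yaw)]); v=np.array([-u[1],u[0]])
L=np.stack([(X[...,:2]-[649,8.5])@u,(X[...,:2]-[649,8.5])@v,X[...,2]],-1)
b=(hsv[...,0]>95)&(hsv[...,0]<130)&(hsv[...,1]>120)&(L[...,2]>245)
Q=L[b]; print(cv2.minAreaRect(Q[:,:2].astype(np.float32)),np.percentile(Q,[1,99],axis=0).round(1).tolist())
zf=np.median(Q[:,2]); k=abs(Q[:,2]-zf)<2; A=np.c_[Q[k,:2],np.ones(k.sum())]; print("floor plane",np.linalg.lstsq(A,Q[k,2],rcond=None)[0].round(4),"zf",zf)
for y in (0,160):
    k=(abs(L[...,1]-y)<30)&(L[...,2]>320)&(L[...,2]<333)&(abs(L[...,0])<60)&~b
    if k.any(): print("cap",y,np.percentile(L[k],[1,99],axis=0).round(1).tolist())
E
python3 tr.py 7
```

```text
target [567.5363  82.183 ]
clk 16.5 pos [566.1  83.1 323.7] rpy [-3.1412e+00  2.0000e-04  7.6300e-02] F [-0.2 -0.1 -3.9] op 0.111
dist 30.7 inc [np.float64(0.0033), np.float64(0.0025), np.float64(0.0766), np.float64(-0.0004), np.float64(0.0002), np.float64(0.0007)]
((-76.9073486328125, 80.646240234375), (120.0719985961914, 200.69192504882812), 0.005636400543153286) [[-131.5, -17.0, 291.1], [-17.2, 178.3, 339.1]]
floor plane [ 6.000000e-04 -4.000000e-04  2.924574e+02] zf 292.6651596884309
cap 0 [[-1.1, -20.7, 322.7], [32.3, 21.3, 329.1]]
cap 160 [[-1.0, 138.7, 322.9], [32.4, 180.6, 329.0]]
```

View pics/w7.png

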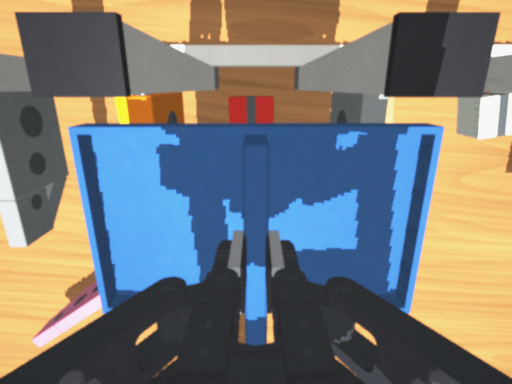

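{"op": "carry_out", "data": {"increments": [[[0.003,0.0015,0.02,0,0,0],[0.003,0.0015,0.04,0,0,0],[0.003,0.0015,0.055,0,0,0],[0.003,0.0015,0.066,0,0,0],[0.003,0.0015,0.07,0,0,0]]]}}

```text
clock: 16.92
eef_pos: [567.4, 82.6, 293.9]
tcp_rot: [-3.141, 0.002, 0.076]
contact_force: [0.6, 0.8, -2.8]
opening: 0.11
```

{"op": "carry_out", "data": {"increments": [[[0,0,0.003,0,0,0],[0,0,0.005,0,0,0],[0,0,0.005,0,0,0],[0,0,0.005,0,0,0]]]}}

```text
clock: 17.25
eef_pos: [568.2, 82.6, 293.6]
tcp_rot: [-3.141, -0.0, 0.076]
contact_force: [-0.7, 0.6, -2.8]
opening: 0.109
```

```bash
python3 tr.py 8
```

```text
target [567.5363  82.183 ]
clk 17.3 pos [568.2  82.7 293.7] rpy [-3.1412e+00 -1.0000e-04  7.6300e-02] F [-0.2 -0.4 -3.4] op 0.105
dist 1.0 inc [np.float64(-0.0017), np.float64(0.0011), np.float64(0.0016), np.float64(-0.0004), np.float64(-0.0001), np.float64(0.0006)]
((-74.37937927246094, 80.12165069580078), (200.66346740722656, 119.67459869384766), 89.83757781982422) [[-129.4, -17.5, 261.0], [-15.0, 177.8, 309.1]]
floor plane [ 1.200000e-03 -4.000000e-04  2.624947e+02] zf 262.6620433878772
cap 0 [[-1.2, -9.2, 322.0], [31.6, 21.4, 329.0]]
cap 160 [[-1.1, 138.5, 322.2], [31.7, 169.5, 329.0]]
```

{"op": "carry_out", "data": {"increments": [[[-0.002,0,0.003,0,0,0],[-0.002,0,0.005,0,0,0],[-0.002,0,0.006,0,0,0],[-0.002,0,0.006,0,0,0]]]}}

```text
clock: 17.63
eef_pos: [567.2, 82.6, 291.4]
tcp_rot: [-3.141, 0.0, 0.076]
contact_force: [-2.3, 0.4, 1.5]
opening: 0.116
```

Contact is starting, with Fz going from −3 to +1.5 N, so the tray rests on the brackets. Releasing.

{"op": "carry_out", "data": {"increments": [[[0,0,0.001,0,0,0],[0,0,0.001,0,0,0]]]}}

```text
clock: 17.8
eef_pos: [567.2, 82.6, 291.4]
tcp_rot: [-3.141, -0.0, 0.076]
contact_force: [-2.8, 0.2, 4.4]
opening: 0.113
```

{"op": "carry_out", "data": {"increments": [[[0,0,0,0,0,0],[0,0,0,0,0,0],[0,0,0,0,0,0],[0,0,0,0,0,0],[0,0,0,0,0,0]]], "hand": 0.4}}

```text
clock: 18.22
eef_pos: [567.3, 82.6, 290.5]
tcp_rot: [-3.141, 0.0, 0.076]
contact_force: [-0.3, -0.1, 0.4]
opening: 0.602
```

```bash
python3 tr.py 9
```

```text
target [567.5363  82.183 ]
clk 18.27 pos [567.3  82.6 290.5] rpy [-3.1412e+00  3.0000e-04  7.6200e-02] F [ 0.2 -0.  -0.4] op 0.598
dist 2.5 inc [np.float64(0.0005), np.float64(0.001), np.float64(-0.0062), np.float64(-0.0004), np.float64(0.0003), np.float64(0.0006)]
((-75.69178771972656, 80.30591583251953), (119.94378662109375, 200.77297973632812), 0.03576100990176201) [[-132.3, -17.3, 258.8], [-15.9, 177.3, 306.9]]
floor plane [ 2.500000e-03 -4.400000e-03  2.607604e+02] zf 260.5562198223854
cap 0 [[-1.2, -6.7, 322.0], [30.0, 21.4, 329.0]]
cap 160 [[-1.2, 138.5, 321.9], [30.1, 166.9, 329.1]]
```

View pics/w9.png

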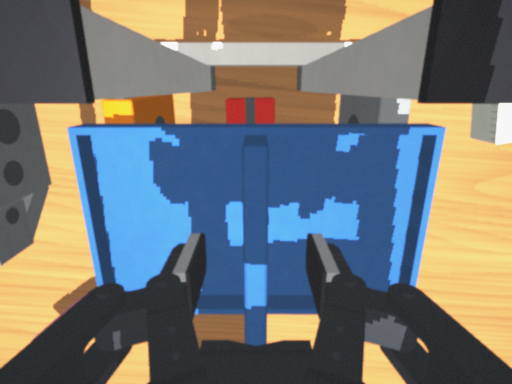

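The tray is free and lies level and centred, and the open fingers (cols 200 and 315) clear the rib. Retreating.

{"op": "carry_out", "data": {"increments": [[[0,0,-0.03,0,0,0],[0,0,-0.09,0,0,0],[0,0,-0.18,0,0,0],[0,0,-0.26,0,0,0],[-0.05,0,-0.3,0,0,0]]]}}

```text
clock: 18.68
eef_pos: [550.2, 81.3, 415.3]
tcp_rot: [-3.141, -0.006, 0.076]
contact_force: [-1.5, 0.3, 0.4]
opening: 0.598
```

{"op": "carry_out", "data": {"increments": [[[-0.1,0.1,-0.03,0,0,0],[-0.2,0.2,-0.03,0,0,0],[-0.3,0.3,-0.03,0,0,0],[-0.35,0.4,-0.03,0,0,0],[-0.4,0.5,-0.03,0,0,0]]]}}

```text
clock: 19.1
eef_pos: [424.2, -86.5, 423.7]
tcp_rot: [3.141, -0.001, 0.078]
contact_force: [-0.0, -1.5, 0.7]
opening: 0.598
```

{"op": "carry_out", "data": {"increments": [[[-0.0,0.1,0,0,0,0],[-0.0,0.2,0,0,0,0],[-0.0,0.3,0,0,0,0],[-0.0,0.3,0,0,0,0],[0,0.3,0,0,0,0]]]}}

```text
clock: 19.52
eef_pos: [434.7, -207.2, 422.9]
tcp_rot: [-3.141, 0.0, 0.073]
contact_force: [0.0, 0.4, 0.3]
opening: 0.598
```

```bash
python3 - <<'E'
from h import *
yaw=0.0756; u=np.array([np.cos(yaw),np.sin(yaw)]); v=np.array([-u[1],u[0]])
for n in ("side","top"):
    f=optics.grab_frame(n); c=f["img"][70:300,80:340,::-1] if n=="top" else f["img"][90:300,90:340,::-1]
    cv2.imwrite(f"pics/{n}10.png",cv2.resize(c,None,fx=2.6,fy=2.6,interpolation=cv2.INTER_CUBIC))
    X=cloud(f); hsv=cv2.cvtColor(f["img"],cv2.COLOR_RGB2HSV)
    L=np.stack([(X[...,:2]-[649,8.5])@u,(X[...,:2]-[649,8.5])@v,X[...,2]],-1)
    b=(hsv[...,0]>95)&(hsv[...,0]<130)&(hsv[...,1]>120)&(L[...,2]>240)&(L[...,2]<320)
    Q=L[b]; print(n,len(Q),cv2.minAreaRect(Q[:,:2].astype(np.float32)))
    k=abs(Q[:,2]-np.median(Q[:,2]))<3; A=np.c_[Q[k,:2],np.ones(k.sum())]; print(np.linalg.lstsq(A,Q[k,2],rcond=None)[0].round(4),np.median(Q[:,2]))
    d=nets.tip_of("red_carton",n); print([x["point"] for x in d[:1]])
s=sense(); print(s["clock"],s["eef_pos"],s["contact_force"],abs(s["qvel"]).max())
E
```

```text
side 3531 ((-78.63177490234375, 82.4405517578125), (120.37515258789062, 202.9965362548828), 0.48521173000335693)
[ 3.300000e-03 -3.300000e-03  2.599958e+02] 260.477633825433
[[608.3, 98.9, -1.4]]
top 4204 ((-75.87540435791016, 79.85926818847656), (198.38368225097656, 120.68984985351562), 89.83406829833984)
[ 2.400000e-03 -3.800000e-03  2.607787e+02] 260.6048650246387
[]
19.7167 [ 435.08542437 -204.3386353   422.73209061] [ 0.68309792 -0.02887303 -0.16138995] 0.007365474383074962
```

View pics/side10.png

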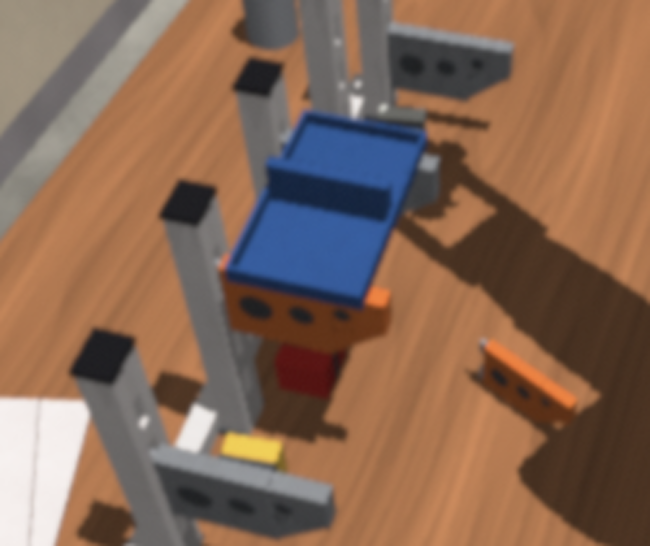

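View pics/top10.png

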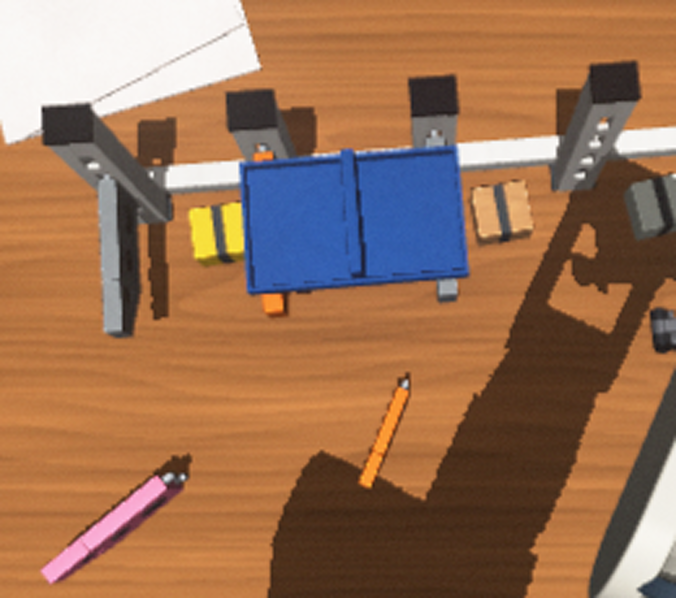

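The tray lies centred and level on both brackets, and the cartons have not moved. Handing in.

```bash
python3 -c "
from rig import r
print(r.sign_off())"
```

```text
the job is handed in; nothing more can be done
None
```

The job is done and was handed in at about 19.7 s on the robot's clock. The orange bracket is hooked and locked home, and the blue tray lies across the two brackets.

- **Bracket:** The red carton's bay lies between the bare left post (y = +160) and the centre post, whose grey bracket is at the high level. I hooked the larger orange bracket onto the bare post at that level, pushed down with about 34 N and let go. Its top at the post measured about 256 mm, the same as the grey bracket, and it droops forward by about 0.02 rad, within the stated 0.03.
- **Tray:** I laid the blue tray across the two brackets and let go. The top camera put its centre about 75–76 mm before the posts and within about 0.5 mm of mid-bay, tilted by about 0.005 rad. The side camera reads about 3 mm different in both directions, which is in line with the small position offset it showed before I moved anything.
- **Clearance:** In the last pictures the cartons look undisturbed, and the robot was clear of everything with no contact force beyond sensor noise. The network placed the red carton within about 1–2 mm of its starting position from the side camera. From the top camera it did not report the carton, because the tray covers it.

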